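# Fetch the objective lens from behind the bottles

## Task

Clear the bottle, the square jar and the canister out of the storage tray onto the rubber mat, leaving the objective lens alone until all three stand there; then stand the lens in the middle of the round stage plate on the microscope base. Only then put the bottle, jar and canister back in the tray, each on the very spot where it stood at the start. Keep these four upright throughout, and do not shift the Petri dish, the vial or the slide box.

Things in the scene. Friction and masses are not known exactly. Their poses are not given: they have to be found in the camera images.
- bottle_mid (a point): Round amber glass bottle with a black screw cap, loose, about 0.2 kg. Body 44 mm in diameter and straight up to 84 mm above its foot, then a shoulder; cap 29 mm in diameter; 115 mm tall in all. The point is on its axis half-way up (57.5 mm above its foot); z is up along the axis. It stands in the tray at the start, in any of the three places in front of the lens.
- jar_mid (a point): Square white plastic jar with a round white cap, loose, about 0.15 kg. Body 42 x 42 mm and straight up to 88 mm above its foot; cap 33 mm in diameter; 105 mm tall in all. The point is on its axis half-way up (52.5 mm above its foot); x and y are square to its side faces, z up. It stands in the tray at the start, in any of the three places in front of the lens.
- canister_mid (a point): Round stainless steel canister with a sloping top and a small black ball knob, loose, about 0.25 kg. Body 47 mm in diameter and straight up to 94 mm above its foot; 118 mm tall in all. The point is on its axis half-way up (59 mm above its foot); z is up along the axis. It stands in the tray at the start, in any of the three places in front of the lens.
- lens_mid (a point): Microscope objective lens, loose, about 0.13 kg: a short black barrel with bright rings, 36 mm in diameter and straight up to 30 mm above its foot, then a bright cone down to 20 mm in diameter; 44 mm tall in all. It stands cone up at the back of the tray. The point is on its axis half-way up (22 mm above its foot); z is up along the axis.
- tray: Fixed aluminium tray: floor x -100 to +90, y -118 to +118 mm, its top 6 mm above the bench; side rims 12 mm high; back plate 30 mm high at x = +89 mm; open front. Origin on the bench; x points from front to back, z up. The three stand at about (-60, 0), (-30, 80), (-30, -80) mm, which is which varies; the lens at about (18, 0).
- mat: Fixed flat dark rubber mat, 240 mm (its x) by 200 mm (its y), 4 mm thick, to one side of the tray (left or right varies), empty but for the Petri dish. Origin at the centre of its underside, on the bench; z up.
- stage_plate (a point): Centre of the top of the round black stage plate, 95 mm in diameter, which stands 3 mm proud in the middle of the fixed white microscope base (220 x 200 x 20 mm), on the other side of the tray from the mat. The point lies on the plate's top face, 23 mm above the bench; z up.
- vial_mid (a point): Bystander: small lidded vial, loose, 26 mm in diameter, 34 mm tall, in a back corner of the tray. The point is its centre, half-way up.
- slide_box_mid (a point): Bystander: small grey-lidded slide box, loose, 34 x 42 x 30 mm tall, in the other back corner of the tray. The point is its centre, half-way up.
- dish_mid (a point): Bystander: flat round covered Petri dish, loose, 62 mm in diameter, 15 mm tall, lying near one corner of the mat. The point is its centre, half-way up.

How it is judged:
On the way, in this order (a step that is already met when the one before it is completed fails the run):
1. the bottle, jar and canister all stand released on the mat, the lens still where it was (x of bottle_mid in the frame of mat between -0.12 and 0.12 m and y of bottle_mid in the frame of mat between -0.1 and 0.1 m and z of bottle_mid in the frame of mat between 0.0555 and 0.0675 m and linear speed of each of bottle, jar, canister below 0.03 m/s and contact force between the fingers and bottle below 0.1 N and angle between each of bottle_mid, jar_mid, canister_mid's own z axis and vertical below 0.12 rad and x of jar_mid in the frame of mat between -0.12 and 0.12 m and y of jar_mid in the frame of mat between -0.1 and 0.1 m and z of jar_mid in the frame of mat between 0.0505 and 0.0625 m and contact force between the fingers and jar below 0.1 N and x of canister_mid in the frame of mat between -0.12 and 0.12 m and y of canister_mid in the frame of mat between -0.1 and 0.1 m and z of canister_mid in the frame of mat between 0.057 and 0.069 m and contact force between the fingers and canister below 0.1 N and distance of lens_mid from where it was at the start of the episode below 0.02 m), for 0.2 s.
2. the lens stands released in the middle of the stage plate, the other three still on the mat (horizontal distance between lens_mid and stage_plate below 0.015 m and z of lens_mid in the frame of stage_plate between 0.016 and 0.028 m and linear speed of each of lens, bottle, jar, canister below 0.03 m/s and contact force between the fingers and lens below 0.1 N and angle between each of lens_mid, bottle_mid, jar_mid, canister_mid's own z axis and vertical below 0.12 rad and x of bottle_mid in the frame of mat between -0.12 and 0.12 m and y of bottle_mid in the frame of mat between -0.1 and 0.1 m and z of bottle_mid in the frame of mat between 0.0555 and 0.0675 m and contact force between the fingers and bottle below 0.1 N and x of jar_mid in the frame of mat between -0.12 and 0.12 m and y of jar_mid in the frame of mat between -0.1 and 0.1 m and z of jar_mid in the frame of mat between 0.0505 and 0.0625 m and contact force between the fingers and jar below 0.1 N and x of canister_mid in the frame of mat between -0.12 and 0.12 m and y of canister_mid in the frame of mat between -0.1 and 0.1 m and z of canister_mid in the frame of mat between 0.057 and 0.069 m and contact force between the fingers and canister below 0.1 N), for 0.2 s.
At the end, for the whole second after the job is handed in: Lens upright on the stage plate within 15 mm of its centre; bottle, jar and canister each upright in the tray within 15 mm of where it stood at the start (any turn); vial, slide box and Petri dish within 20 mm of where they were; the four moved things released and at rest (horizontal distance between lens_mid and stage_plate below 0.015 m and z of lens_mid in the frame of stage_plate between 0.016 and 0.028 m and linear speed of each of lens, bottle, jar, canister below 0.03 m/s and contact force between the fingers and lens below 0.1 N and angle between each of lens_mid, bottle_mid, jar_mid, canister_mid's own z axis and vertical below 0.12 rad and distance of each of bottle_mid, jar_mid, canister_mid from where it was at the start of the episode below 0.015 m and contact force between the fingers and bottle below 0.1 N and contact force between the fingers and jar below 0.1 N and contact force between the fingers and canister below 0.1 N and distance of each of vial_mid, slide_box_mid, dish_mid from where it was at the start of the episode below 0.02 m); the robot touches nothing.
It fails at once if the bottle, jar, canister or lens is tipped by more than 35 degrees (angle between any of bottle_mid, jar_mid, canister_mid, lens_mid's own z axis and vertical above 0.61 rad).
It fails at once if the vial, slide box or Petri dish is shifted by more than 20 mm (distance of any of vial_mid, slide_box_mid, dish_mid from where it was at the start of the episode above 0.02 m).
It also fails if it takes over 128 s, if anything falls off the work surface, if the arm or the gripper's body presses on something with over 40 N, if the wrist force passes 120 N, or if a joint passes its speed limit or range.

## Robot

A 6-joint arm with a two-finger parallel gripper is mounted at the origin on the work surface. World frame = base frame: x ahead of the robot, y to its left, z up, the work surface at z = 0. Lengths are in m, angles in rad, forces in N, time in s.
With the tool pointing down it reaches from about 0.425 to 1.125 m from the base axis. Payload 14.9 kg.
Tool frame: the origin (TCP) lies on the centre line of the jaws, within the pads' length; the fingertips stand 19 mm ahead of it and the grasp point (between the pads) is the TCP; z points along the fingers, y is the direction in which the jaws open and shut (so a half turn about z gives the same grasp; the last joint's range is limited). The gripper opens to 91 mm and grips with 3 to 60 N. Pads are 32 mm wide; open, the fingers measure 118 mm over their backs; the gripper's body (76 mm by 178 mm) begins 60 mm behind the grasp point.
Start: joints at [-1.286, 0.379, 1.734, -0, 1.028, -0.033], TCP at [0.219, -0.665, 0.233] pointing down, gripper open.
Joint ranges: [-2.77, 2.77], [-0.74, 2.19], [0, 2.66], [-1.06, 4.2], [0.31, 2.87], [-3.08, 3.08]. Speed limits (rad/s): [1.89, 1.89, 2.39, 3.14, 3.14, 3.14].

## Interface

Orientations are given as a rotation vector (axis times angle).
In Python, from plant import robot, cams, models gives the robot as it stands. The module is installed in compiled form; this text tells all that it offers.
- The arm moves only by the tool servo_tool, never from a script. Its argument "rows" is a list of rows, each a list of 4 numbers: the shift along the tool's x, y, z in m, then the turn about the tool's z in degrees. A call has 1 to 12 rows; each row is the pose to reach, as a shift and turn from the pose measured when the call began, along the tool's axes at that moment; what a row does not reach only later rows make up. A row lasts 1/8 s, in which the tool goes at most 62.5 mm and 10.7 degrees, less where a joint would pass 70% of its speed; a pose out of reach is approached as far as the arm can. A call with a gripper value outside its range is refused whole. "fingers" is the opening, from 0 (shut) to 1 (fully open), set as the call begins (left out, the last holds). The fingers move at their own pace and stop on an object; "newtons" is the grip in N (left out, the last holds). Time passes only in rows, so rows that repeat a pose let the fingers close. It gives the time, the measured TCP pose, the force and the opening at its end, in the units of the state.
- robot.sense(): the state, without advancing time (a new reading comes with each control period).
- cams.snapshot(name): name is "scene" or "top" or "wrist"; returns the picture (400x640x3 uint8, blue, green, red); there is no depth.
- cams.camera_params(name): a dict with "vfov" (degrees; the focal length in pixels is half the picture's height over the tangent of half this angle, whatever the lens; pixels are square), "cx", "cy" (the principal point, pixels), "D" ([k1, k2, p1, p2, k3] as OpenCV has them; the pictures are not rectified), "rvec" (rotation vector, rad) and "tvec" (3), from world to camera coordinates, as OpenCV has them. Camera axes: x right, y down, z forward; pixel columns grow to the right and rows downward; lengths in m; the calibration is good to about 2 mm. A picture is of the moment at which its call begins: read the wrist's pose just before it. camera_params takes no time and is no camera call; for the wrist camera it gives the pose at the moment of the call.
- robot.finish_job(): hands the job in, once; it reports no verdict.
Trained networks look in the newest picture that a camera, given by its name, has taken for a name from the list of things; names that differ only in an ending like _2 or _b are one class to them, and where a whole thing is asked for, a point or a joint stands for the part that bears it (a point fixed in the world has none). Each returns a list of dicts, best first, with "confidence" (0 to 1); they miss things now and then, are a little off and sometimes report something else, mostly with a low value. They report only what shows in the picture. A call takes as long as a camera call.
- models.recognise(thing, camera): "point" ([row, column] in pixels, amid what is visible of it).
- models.masks_of(thing, camera): "region" (400x640 bool, what is visible of it) and "point" ([row, column] in pixels, amid what is visible of it).
The state is a dict: "time_s": time; "qpos": joint angles; "qvel": joint speeds; "joint_torque": joint torques, N m; "eef_pos": TCP position; "tool_rot": TCP orientation; "ft_force": force on the tool from outside, world axes, zero at the start; "wrist_torque": the same for the moment, N m; "opening": finger opening in m.
Only numpy, scipy, OpenCV 4.12 (cv2) and the standard library are available. Lean on these libraries where they do the work, as an engineer would, in place of code of your own. Each camera call takes 0.05 s, during which the arm holds its last target. There are 200 camera calls.

## Working session

There is one attempt and no reset: what is moved stays moved. The work goes in short steps, Python scripts to look and compute and a tool call to move; the robot and the scene stay as the last step left them, time stands still between calls to the robot, and variables do not carry over. Pictures are saved under pics/ and viewed, on a budget of 14 in all, crops included, one or two more only if the job needs it, and the job is handed in when it is done.

Besides the shell and the picture viewer there is one more tool, called after "Call:" as name([rows], argument=value, ...), one row to a line, values as JSON. servo_tool: Moves the arm, as the interface text tells. Its arguments: {"type":"object","properties":{"rows":{"type":"array","items":{"type":"array","items":{"type":"number"}}},"fingers":{"type":"number"},"newtons":{"type":"number"}},"required":["rows"]}

```bash
mkdir -p pics; ls
python3 - <<'E'
from plant import robot,cams,models
import cv2
print(robot.sense())
for n in("scene","top","wrist"):
    p=cams.camera_params(n);print(n,p)
for n in("scene","top"):
    cv2.imwrite(f"pics/{n}0.png",cams.snapshot(n))
for t in "bottle_mid jar_mid canister_mid lens_mid tray mat stage_plate vial_mid slide_box_mid dish_mid".split():
    for n in("scene","top"):
        r=models.masks_of(t,n)
        print(t,n,[(x["point"],round(x["confidence"],2),int(x["region"].sum())) for x in r[:3]])
print(robot.sense()["time_s"])
E
```

```text
pics
{'time_s': 0.0, 'qpos': array([-1.28633436e+00,  3.79393326e-01,  1.73477951e+00,  2.44594770e-05,
        1.02852144e+00, -3.33055415e-02]), 'qvel': array([ 1.06471450e-04,  2.38443070e-05,  1.21393746e-03,  8.41369400e-04,
       -9.97115604e-04,  5.44224683e-04]), 'joint_torque': array([ 9.50690082e-04, -7.63724113e+01, -4.34366190e+01,  6.51271222e-02,
        4.25111793e-02, -9.75499984e-05]), 'eef_pos': array([ 0.21860173, -0.66459088,  0.23229953]), 'tool_rot': array([-3.10094411e+00, -4.96857671e-01,  1.84029067e-04]), 'ft_force': array([-0.55348629, -0.83480824, -0.22466183]), 'wrist_torque': array([0.01093614, 0.02496711, 0.00894114]), 'opening': 0.0909731443780794}
scene {'vfov': 51.204348790812034, 'cx': 313.08753903514014, 'cy': 200.36760099173506, 'D': array([-0.06055254,  0.        ,  0.        ,  0.        ,  0.        ]), 'rvec': array([ 1.72293227,  1.67434238, -0.79729052]), 'tvec': array([-0.06450099, -0.31996182,  1.41116877])}
top {'vfov': 43.43030934360745, 'cx': 326.24510159706927, 'cy': 198.1141346228491, 'D': array([-0.14246399,  0.        ,  0.        
[... 611 characters left out ...]
4, 312)]
canister_mid scene [([205.8, 273.5], 0.86, 906)]
canister_mid top [([207.4, 352.5], 0.6, 279)]
lens_mid scene [([238.8, 277.4], 0.54, 318)]
lens_mid top []
tray scene [([251.5, 278.8], 0.73, 4405)]
tray top [([189.5, 345.9], 0.59, 4388)]
mat scene [([200.0, 411.4], 0.62, 4706)]
mat top [([237.0, 233.5], 0.89, 5606)]
stage_plate scene [([205.9, 167.9], 0.56, 5450)]
stage_plate top [([230.6, 442.8], 0.86, 5267)]
vial_mid scene [([254.2, 242.3], 0.69, 219)]
vial_mid top []
slide_box_mid scene [([246.0, 324.3], 0.56, 388), ([217.5, 239.5], 0.23, 856)]
slide_box_mid top [([174.7, 316.5], 0.6, 174)]
dish_mid scene [([211.1, 446.6], 0.8, 465)]
dish_mid top [([210.1, 215.1], 0.54, 337)]
1.1
```

Run:
```python
import cv2
a=cv2.imread("pics/top0.png")[130:310,160:510]; cv2.imwrite("pics/top0c.png",cv2.resize(a,None,fx=2.28,fy=2.28,interpolation=cv2.INTER_CUBIC))
b=cv2.imread("pics/scene0.png")[120:320,60:520]; cv2.imwrite("pics/scene0c.png",cv2.resize(b,None,fx=1.7,fy=1.7,interpolation=cv2.INTER_CUBIC))
```

```text
(no output)
```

View pics/top0c.png

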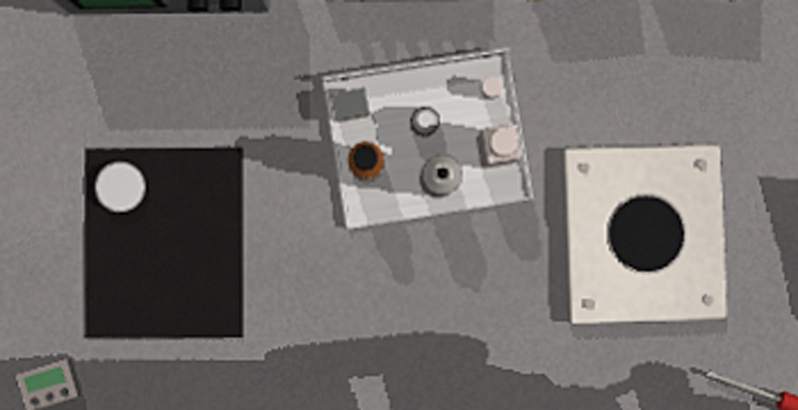

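View pics/scene0c.png

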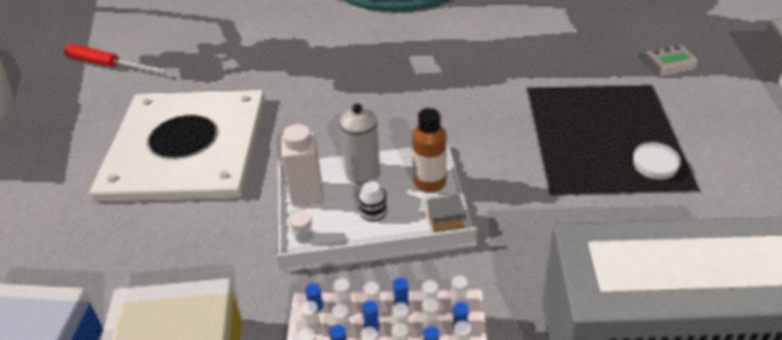

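```bash
cat > h.py <<'E'
import numpy as np, cv2
from scipy.spatial.transform import Rotation as R
from plant import robot,cams,models
def pix2w(p,uv,z):
    "pixels (n,2 as col,row) -> world points on the plane z, p = camera_params"
    f=200/np.tan(np.radians(p["vfov"]/2)); K=np.array([[f,0,p["cx"]],[0,f,p["cy"]],[0,0,1]])
    n=cv2.undistortPoints(np.array(uv,float).reshape(-1,1,2),K,p["D"])[:,0]
    A=cv2.Rodrigues(p["rvec"])[0]; o=-A.T@p["tvec"]
    d=np.c_[n,np.ones(len(n))]@A
    return o+d*((z-o[2])/d[:,2])[:,None]
def w2pix(p,X):
    f=200/np.tan(np.radians(p["vfov"]/2)); K=np.array([[f,0,p["cx"]],[0,f,p["cy"]],[0,0,1]])
    return cv2.projectPoints(np.array(X,float).reshape(-1,1,3),p["rvec"],p["tvec"],K,p["D"])[0][:,0]
def yaw(s):
    "direction of tool y (jaws) in world, deg"
    y=R.from_rotvec(s["tool_rot"]).as_matrix()[:,1]; return np.degrees(np.arctan2(y[1],y[0]))
def go(x,y,z,jaw=None,s=None):
    "shift and turn to world pose; jaw = wanted jaw direction (mod 180), deg"
    s=s or robot.sense(); M=R.from_rotvec(s["tool_rot"]).as_matrix()
    d=M.T@(np.array([x,y,z])-s["eef_pos"])
    t=0 if jaw is None else -((jaw-yaw(s)+90)%180-90)   # tool z down: turn sign flips
    print("go",np.round(d*1000,1),"mm turn",round(t,1),"q6",round(s["qpos"][5],2),"t",round(s["time_s"],2)); return d,t
E
python3 - <<'E'
from h import *
p=cams.camera_params("top"); c=lambda u,v:(160+u/2.28,130+v/2.28)
for n,uv,z in [("bottle",(366,157),.121),("jar",(503,140),.111),("can",(442,173),.124),("lens",(425,119),.05),("stage",(646,232.5),.023),("dish",(120,187),.019),("mat0",(85,149),.004),("mat1",(242,149),.004),("mat2",(242,337),.004),("mat3",(85,337),.004),("box",(350,104),.036),("vial",(492,86),.04),
 ("trBL",(324,76),.03),("trBR",(508,50),.03),("trFR",(532,199),.012),("trFL",(347,229),.012)]:
    print(n,np.round(pix2w(p,[c(*uv)],z)[0],3))
print(yaw(robot.sense()), cams.camera_params("wrist"))
w=cams.camera_params("wrist");A=cv2.Rodrigues(w["rvec"])[0];s=robot.sense()
M=R.from_rotvec(s["tool_rot"]).as_matrix()
print("cam in tool",M.T@(-A.T@w["tvec"]-s["eef_pos"]),"cam axes in tool\n",np.round(M.T@A.T,2))
E
```

```text
bottle [0.601 0.047 0.121]
jar [ 0.62  -0.113  0.111]
can [ 0.581 -0.041  0.124]
lens [ 0.653 -0.025  0.05 ]
stage [ 0.511 -0.301  0.023]
dish [0.575 0.356 0.019]
mat0 [0.625 0.404 0.004]
mat1 [0.623 0.204 0.004]
mat2 [0.387 0.205 0.004]
mat3 [0.388 0.403 0.004]
box [0.674 0.066 0.036]
vial [ 0.695 -0.109  0.04 ]
trBL [0.711 0.099 0.03 ]
trBR [ 0.741 -0.132  0.03 ]
trFR [ 0.555 -0.16   0.012]
trFL [0.521 0.072 0.012]
-71.79320544020462 {'vfov': 67.37360250359798, 'cx': 317.7677313334565, 'cy': 203.759400291327, 'D': array([-0.01588953,  0.        ,  0.        ,  0.        ,  0.        ]), 'rvec': array([-2.3773047 ,  1.72143469,  0.21158257]), 'tvec': array([-0.70125052, -0.02790788,  0.38924763])}
cam in tool [ 0.06724291  0.00106064 -0.15183712] cam axes in tool
 [[-0.   -0.97 -0.24]
 [ 1.   -0.    0.  ]
 [-0.   -0.24  0.97]]
```

```bash
python3 -c "
from h import *
go(.575,-.035,.32,97.4)"
```

```text
go [ 535.3 -487.1  -87.1] mm turn 10.8 q6 -0.03 t 1.1
```

Call:
servo_tool([
  [0.535,-0.487,-0.087,10.8],
  [0.535,-0.487,-0.087,10.8],
  [0.535,-0.487,-0.087,10.8],
  [0.535,-0.487,-0.087,10.8],
  [0.535,-0.487,-0.087,10.8],
  [0.535,-0.487,-0.087,10.8],
  [0.535,-0.487,-0.087,10.8],
  [0.535,-0.487,-0.087,10.8],
  [0.535,-0.487,-0.087,10.8],
  [0.535,-0.487,-0.087,10.8],
  [0.535,-0.487,-0.087,10.8],
  [0.535,-0.487,-0.087,10.8],
], fingers=0.77, newtons=15)

```text
time_s: 2.6
eef_pos: [0.5758, -0.0327, 0.3205]
tool_rot: [3.135, 0.205, 0.001]
ft_force: [0.6, -0.5, 0.2]
opening: 0.0699
```

Run:
```python
from h import *
import pickle
s=robot.sense(); print(yaw(s),np.abs(s["qvel"]).max()); p=cams.camera_params("wrist"); im=cams.snapshot("wrist")
cv2.imwrite("pics/w1.png",im); pickle.dump((p,s),open("w1.pkl","wb"))
for t in "bottle_mid jar_mid canister_mid lens_mid stage_plate vial_mid slide_box_mid".split():
    r=models.masks_of(t,"wrist"); print(t,[(x["point"],round(x["confidence"],2),int(x["region"].sum())) for x in r[:2]])
for n,q in dict(b=(.601,.047,.121),j=(.62,-.113,.111),c=(.581,-.041,.124),l=(.653,-.025,.05)).items(): print(n,w2pix(p,[q]))
```

```text
-82.50762249928873 0.5141094004983382
bottle_mid [([150.6, 261.3], 0.68, 1165)]
jar_mid [([155.4, 379.8], 0.95, 1423)]
canister_mid [([178.4, 324.9], 0.59, 1227)]
lens_mid [([120.1, 322.3], 0.96, 546)]
stage_plate [([204.0, 475.5], 0.66, 8937)]
vial_mid [([96.7, 381.1], 0.7, 304)]
slide_box_mid [([96.1, 257.1], 0.68, 771)]
b [[251.40779888 157.27915773]]
j [[387.83856202 158.15772584]]
c [[324.11142561 184.21695169]]
l [[318.43248768 121.20562843]]
```

View pics/w1.png

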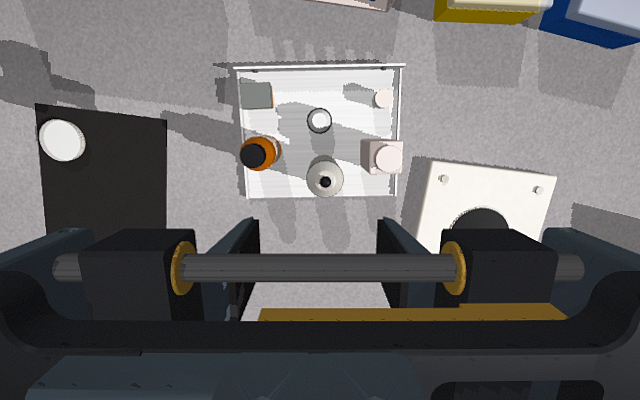

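Run:
```python
import cv2
a=cv2.imread("pics/w1.png")[80:205,230:420]; cv2.imwrite("pics/w1c.png",cv2.resize(a,None,fx=4.2,fy=4.2,interpolation=cv2.INTER_CUBIC))
```

```text
(no output)
```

View pics/w1c.png

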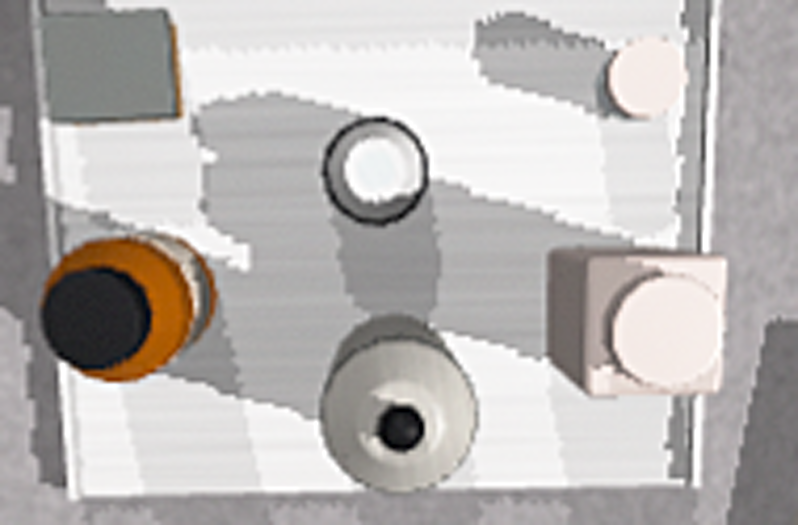

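Run:
```python
from h import *
import pickle
p,s=pickle.load(open("w1.pkl","rb")); c=lambda u,v:(229.5+u/4.2,79.5+v/4.2)
for n,uv,z in [("bottle",(97,317),.121),("jar",(667,330),.111),("can",(401,428),.119),("lens",(380,170),.05),("lensbarrel",(376,170),.033),("vial",(646,77),.04),("j1",(588,253),.094),("j2",(727,254.5),.094),("j3",(721,395),.094),("j4",(585,395),.094)]:
    print(n,np.round(pix2w(p,[c(*uv)],z)[0],4))
print(robot.sense()["eef_pos"],yaw(robot.sense()))
go(.602,.046,.19,97.4);go(.602,.046,.068,97.4)
```

```text
bottle [0.6038 0.0458 0.121 ]
jar [ 0.6202 -0.1135  0.111 ]
can [ 0.5836 -0.0418  0.119 ]
lens [ 0.6549 -0.0269  0.05  ]
lensbarrel [ 0.6552 -0.0256  0.033 ]
vial [ 0.6955 -0.109   0.04  ]
j1 [ 0.6382 -0.0905  0.094 ]
j2 [ 0.6432 -0.1312  0.094 ]
j3 [ 0.602  -0.1375  0.094 ]
j4 [ 0.5967 -0.0967  0.094 ]
[ 0.57426881 -0.03612278  0.3197959 ] -82.66427866382746
go [ 38.  -77.9 129.8] mm turn -0.1 q6 1.34 t 3.0
go [ 38.1 -77.9 251.8] mm turn -0.1 q6 1.34 t 3.0
```

Call:
servo_tool([
  [0.038,-0.078,0.12,0],
  [0.038,-0.078,0.12,0],
  [0.038,-0.078,0.12,0],
  [0.038,-0.078,0.13,0],
  [0.038,-0.078,0.17,0],
  [0.038,-0.078,0.21,0],
  [0.038,-0.078,0.24,0],
  [0.038,-0.078,0.252,0],
  [0.038,-0.078,0.252,0],
])

```text
time_s: 4.12
eef_pos: [0.6024, 0.0454, 0.0685]
tool_rot: [3.135, 0.2, 0.0]
ft_force: [0.0, -0.4, 0.4]
opening: 0.0706
```

Call:
servo_tool([
  [0,0,0,0],
  [0,0,0,0],
  [0,0,0,0],
  [0,0,0,0],
], fingers=0, newtons=15)

```text
time_s: 4.62
eef_pos: [0.6028, 0.0456, 0.069]
tool_rot: [-3.135, -0.2, -0.002]
ft_force: [-0.0, 2.3, 5.2]
opening: 0.0443
```

```bash
python3 -c "
from h import *
s=robot.sense();print(s['eef_pos'],yaw(s))
go(.6028,.0456,.15);go(.50,.335,.15);go(.50,.335,.068)"
```

```text
[0.60275807 0.04563215 0.06901907] -82.70224563001277
go [  0.1   0.  -81. ] mm turn 0 q6 1.48 t 4.62
go [ -65.1 -300.1  -81. ] mm turn 0 q6 1.48 t 4.62
go [ -65.2 -300.1    1. ] mm turn 0 q6 1.48 t 4.62
```

Call:
servo_tool([
  [0,0,-0.02,0],
  [0,0,-0.05,0],
  [0,-0.01,-0.08,0],
  [-0.007,-0.04,-0.085,0],
  [-0.017,-0.08,-0.085,0],
  [-0.027,-0.125,-0.085,0],
  [-0.037,-0.17,-0.085,0],
  [-0.047,-0.215,-0.085,0],
  [-0.055,-0.255,-0.085,0],
  [-0.062,-0.285,-0.085,0],
  [-0.065,-0.3,-0.085,0],
  [-0.065,-0.3,-0.085,0],
])

```text
time_s: 6.12
eef_pos: [0.5001, 0.3352, 0.1545]
tool_rot: [-3.135, -0.202, -0.002]
ft_force: [0.1, -0.1, -0.4]
opening: 0.0439
```

Call:
servo_tool([
  [0,0,0.03,0],
  [0,0,0.06,0],
  [0,0,0.075,0],
  [0,0,0.082,0],
  [0,0,0.085,0],
  [0,0,0.085,0],
])

```text
time_s: 6.88
eef_pos: [0.5005, 0.3353, 0.07]
tool_rot: [-3.135, -0.201, -0.003]
ft_force: [0.9, 0.3, -1.0]
opening: 0.0439
```

Call:
servo_tool([
  [0,0,0.002,0],
  [0,0,0.002,0],
])

```text
time_s: 7.12
eef_pos: [0.5007, 0.3355, 0.0683]
tool_rot: [-3.134, -0.202, -0.004]
ft_force: [-0.7, 0.0, -2.0]
opening: 0.0441
```

Call:
servo_tool([
  [0,0,0,0],
  [0,0,0,0],
  [0,0,0,0],
  [0,0,-0.02,0],
  [0,0,-0.06,0],
  [0,0,-0.11,0],
  [0,0,-0.13,0],
  [0,0,-0.13,0],
], fingers=0.77)

```text
time_s: 8.12
eef_pos: [0.501, 0.3357, 0.2002]
tool_rot: [-3.133, -0.202, -0.008]
ft_force: [0.4, -0.5, -0.4]
opening: 0.0702
```

Run:
```python
from h import *
s=robot.sense();p=cams.camera_params("wrist"); cv2.imwrite("pics/w2.png",cams.snapshot("wrist"))
print(s['eef_pos'],yaw(s),s["opening"],w2pix(p,[(.5,.335,.119),(.5,.335,.004)]))
r=models.masks_of("bottle_mid","wrist"); print([(x["point"],round(x["confidence"],2)) for x in r[:2]])
go(.582,-.0415,.2);go(.582,-.0415,.076)
```

```text
[0.50096164 0.3357115  0.20024785] -82.63930708183159 0.07016180930201264 [[317.0955844  216.42570156]
 [317.4082133  189.32129703]]
[([197.5, 318.2], 0.74)]
go [ 33.2 384.   -2.4] mm turn 0 q6 1.99 t 8.22
go [ 33.  384.  121.6] mm turn 0 q6 1.99 t 8.22
```

Call:
servo_tool([
  [0.002,0.02,0,0],
  [0.006,0.07,0,0],
  [0.012,0.125,0,0],
  [0.017,0.18,0,0],
  [0.021,0.235,0,0],
  [0.025,0.29,0,0],
  [0.029,0.335,0,0],
  [0.032,0.365,0,0],
  [0.033,0.38,0,0],
  [0.033,0.384,0.01,0],
  [0.033,0.384,0.03,0],
  [0.033,0.384,0.03,0],
], fingers=0.68)

```text
time_s: 9.72
eef_pos: [0.5803, -0.0406, 0.1651]
tool_rot: [-3.134, -0.203, 0.003]
ft_force: [0.1, 0.5, -0.9]
opening: 0.0621
```

Run:
```python
from h import *
s=robot.sense();print(s['eef_pos'],yaw(s),s["opening"])
go(.5825,-.0415,.076,97.4)
```

```text
[ 0.58027963 -0.04059034  0.16513038] -82.5826569077718 0.06210959068645895
go [ 2.3  1.3 89.1] mm turn 0.0 q6 1.33 t 9.72
```

Call:
servo_tool([
  [0.002,0.001,0.01,0],
  [0.002,0.001,0.04,0],
  [0.002,0.001,0.07,0],
  [0.002,0.001,0.085,0],
  [0.002,0.001,0.089,0],
  [0.002,0.001,0.089,0],
])

```text
time_s: 10.48
eef_pos: [0.5826, -0.0412, 0.0766]
tool_rot: [-3.134, -0.203, 0.002]
ft_force: [-0.1, -0.2, 0.6]
opening: 0.0619
```

Call:
servo_tool([
  [0,0,0,0],
  [0,0,0,0],
  [0,0,0,0],
  [0,0,0,0],
], fingers=0)

```text
time_s: 10.98
eef_pos: [0.5832, -0.0413, 0.0773]
tool_rot: [-3.134, -0.203, 0.0]
ft_force: [-0.4, 0.6, 6.4]
opening: 0.0465
```

Run:
```python
from h import *
s=robot.sense();print(s['eef_pos'],yaw(s),s["opening"])
go(.425,.25,.16);go(.425,.25,s['eef_pos'][2]-.002)
```

```text
[ 0.58318531 -0.04126036  0.07734054] -82.57886292968107 0.046544482447992655
go [-119.3 -309.3  -82.4] mm turn 0 q6 1.33 t 10.97
go [-119.2 -309.3    2.2] mm turn 0 q6 1.33 t 10.97
```

Call:
servo_tool([
  [0,0,-0.02,0],
  [0,0,-0.05,0],
  [-0.004,-0.01,-0.075,0],
  [-0.016,-0.04,-0.08,0],
  [-0.032,-0.083,-0.08,0],
  [-0.049,-0.128,-0.08,0],
  [-0.066,-0.172,-0.08,0],
  [-0.083,-0.216,-0.08,0],
  [-0.099,-0.258,-0.08,0],
  [-0.111,-0.289,-0.08,0],
  [-0.118,-0.306,-0.08,0],
  [-0.119,-0.309,-0.075,0],
])

```text
time_s: 12.48
eef_pos: [0.4253, 0.2503, 0.1532]
tool_rot: [-3.134, -0.205, -0.001]
ft_force: [0.5, 0.7, -2.7]
opening: 0.0465
```

Call:
servo_tool([
  [0,0,0.02,0],
  [0,0,0.05,0],
  [0,0,0.068,0],
  [0,0,0.076,0],
  [0,0,0.078,0],
  [0,0,0.078,0],
])

```text
time_s: 13.22
eef_pos: [0.4259, 0.2506, 0.0758]
tool_rot: [-3.133, -0.205, -0.003]
ft_force: [0.6, 0.8, -2.5]
opening: 0.0467
```

Call:
servo_tool([
  [0,0,0.001,0],
  [0,0,0.001,0],
])

```text
time_s: 13.48
eef_pos: [0.4263, 0.2508, 0.0753]
tool_rot: [-3.133, -0.205, -0.004]
ft_force: [0.8, 0.2, 1.6]
opening: 0.0467
```

Call:
servo_tool([
  [0,0,0,0],
  [0,0,0,0],
  [0,0,0,0],
  [0,0,-0.02,0],
  [0,0,-0.06,0],
  [0,0,-0.11,0],
  [0,0,-0.125,0],
  [0,0,-0.125,0],
], fingers=0.68)

```text
time_s: 14.48
eef_pos: [0.4262, 0.2507, 0.2008]
tool_rot: [-3.132, -0.205, -0.007]
ft_force: [0.3, -0.7, -1.1]
opening: 0.0622
```

Run:
```python
from h import *
s=robot.sense();print(s['eef_pos'],yaw(s),s["opening"])
go(.620,-.1135,.18,97.4)
```

```text
[0.42624809 0.25073029 0.20080571] -82.50741646844328 0.062223995471264476
go [144.5 386.4  20.5] mm turn 0.1 q6 1.92 t 14.47
```

Call:
servo_tool([
  [0.01,0.02,0,0],
  [0.028,0.07,0,0],
  [0.048,0.125,0,0],
  [0.069,0.18,0,0],
  [0.089,0.235,0,0],
  [0.109,0.29,0,0],
  [0.126,0.337,0.01,0],
  [0.137,0.366,0.02,0],
  [0.143,0.382,0.02,0],
  [0.1445,0.3865,0.025,0],
  [0.1445,0.3865,0.035,0],
  [0.1445,0.3865,0.035,0],
])

```text
time_s: 15.98
eef_pos: [0.6192, -0.1125, 0.1645]
tool_rot: [-3.132, -0.207, -0.004]
ft_force: [-0.6, -0.1, -0.7]
opening: 0.0619
```

Run:
```python
from h import *
s=robot.sense();print(s['eef_pos'],yaw(s),s["opening"])
go(.620,-.1135,.07,97.4)
```

```text
[ 0.61916399 -0.11248921  0.16453712] -82.45329140597323 0.061941767260559055
go [ 0.4  1.4 94.5] mm turn 0.1 q6 1.22 t 15.97
```

Call:
servo_tool([
  [0,0.001,0.01,0],
  [0,0.001,0.04,0],
  [0,0.001,0.07,0],
  [0,0.001,0.088,0],
  [0,0.001,0.095,0],
  [0,0.001,0.095,0],
])

```text
time_s: 16.73
eef_pos: [0.6196, -0.1131, 0.0696]
tool_rot: [-3.132, -0.207, -0.004]
ft_force: [-0.4, 0.4, 0.5]
opening: 0.0622
```

Call:
servo_tool([
  [0,0,0,0],
  [0,0,0,0],
  [0,0,0,0],
  [0,0,0,0],
], fingers=0)

```text
time_s: 17.23
eef_pos: [0.6201, -0.1132, 0.0704]
tool_rot: [-3.132, -0.207, -0.006]
ft_force: [-1.1, 1.0, 7.4]
opening: 0.0419
```

Run:
```python
from h import *
s=robot.sense();print(s['eef_pos'],yaw(s),s["opening"])
go(.58,.25,.15);go(.58,.25,s['eef_pos'][2]-.002)
```

```text
[ 0.62013256 -0.11323256  0.07035712] -82.45254207255013 0.04191354298819942
go [   8.2 -365.6  -78.7] mm turn 0 q6 1.22 t 17.23
go [   7.9 -365.4    3. ] mm turn 0 q6 1.22 t 17.23
```

Call:
servo_tool([
  [0,0,-0.02,0],
  [0,0,-0.05,0],
  [0,-0.012,-0.075,0],
  [0.001,-0.05,-0.08,0],
  [0.002,-0.1,-0.08,0],
  [0.003,-0.15,-0.08,0],
  [0.004,-0.2,-0.08,0],
  [0.005,-0.25,-0.08,0],
  [0.006,-0.3,-0.08,0],
  [0.007,-0.337,-0.08,0],
  [0.008,-0.36,-0.08,0],
  [0.008,-0.3655,-0.077,0],
])

```text
time_s: 18.73
eef_pos: [0.5799, 0.2507, 0.149]
tool_rot: [-3.132, -0.208, -0.007]
ft_force: [0.2, -0.1, -1.0]
opening: 0.042
```

Call:
servo_tool([
  [0,0,0.02,0],
  [0,0,0.05,0],
  [0,0,0.068,0],
  [0,0,0.077,0],
  [0,0,0.08,0],
  [0,0,0.08,0],
])

```text
time_s: 19.48
eef_pos: [0.5806, 0.251, 0.0694]
tool_rot: [-3.131, -0.208, -0.008]
ft_force: [0.2, 0.2, -1.4]
opening: 0.0421
```

Call:
servo_tool([
  [0,0,0.001,0],
  [0,0,0.001,0],
])

```text
time_s: 19.73
eef_pos: [0.5809, 0.2512, 0.0689]
tool_rot: [-3.131, -0.208, -0.009]
ft_force: [0.2, 0.5, -1.1]
opening: 0.0424
```

Call:
servo_tool([
  [0,0,0,0],
  [0,0,0,0],
  [0,0,0,0],
  [0,0,-0.02,0],
  [0,0,-0.06,0],
  [-0.01,0.02,-0.11,0],
  [-0.04,0.08,-0.16,0],
  [-0.05,0.1,-0.2,0],
  [-0.05,0.1,-0.22,0],
  [-0.05,0.1,-0.22,0],
], fingers=0.6)

```text
time_s: 20.98
eef_pos: [0.5441, 0.1444, 0.2914]
tool_rot: [-3.13, -0.207, -0.016]
ft_force: [-0.5, -0.2, -0.4]
opening: 0.0543
```

Run:
```python
from h import *
import pickle
s=robot.sense();p=cams.camera_params("wrist"); cv2.imwrite("pics/w3.png",cams.snapshot("wrist"));pickle.dump((p,s),open("w3.pkl","wb"))
print(s['eef_pos'],yaw(s),s["opening"])
for n,q in dict(b=(.5,.335,.119),j=(.58,.251,.109),c=(.426,.251,.119),l=(.654,-.026,.05),st=(.511,-.301,.023)).items(): print(n,w2pix(p,[q]))
go(.655,-.026,.16,97.4)
```

```text
[0.544125   0.14440653 0.29141321] -82.43048487110264 0.054349170320027416
b [[144.23249866 209.56263838]]
j [[225.44802024 147.35078479]]
c [[215.17316677 278.3593263 ]]
l [[462.18962217 115.56812613]]
st [[607.80735309 240.47137538]]
go [ 86.9 184.2 129.7] mm turn 0.2 q6 1.65 t 21.02
```

View pics/w3.png

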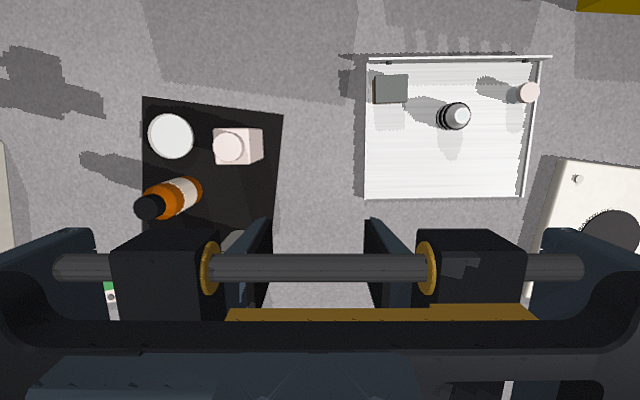

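Call:
servo_tool([
  [0.015,0.03,0.015,0],
  [0.04,0.08,0.04,0],
  [0.06,0.125,0.07,0],
  [0.078,0.165,0.1,0],
  [0.087,0.184,0.125,0],
  [0.087,0.184,0.13,0],
  [0.087,0.184,0.13,0],
])

```text
time_s: 21.9
eef_pos: [0.6544, -0.0249, 0.1591]
tool_rot: [-3.13, -0.209, -0.01]
ft_force: [0.6, -0.2, -0.7]
opening: 0.0547
```

Run:
```python
from h import *
s=robot.sense();p=cams.camera_params("wrist"); im=cams.snapshot("wrist")
q=w2pix(p,[(.654,-.026,.05)])[0]; print(s['eef_pos'],yaw(s),q)
u,v=int(q[0]),int(q[1]); v0=max(0,min(280,v-60)); u0=max(0,min(480,u-80)); print(u0,v0)
cv2.imwrite("pics/w4.png",cv2.resize(im[v0:v0+120,u0:u0+160],None,fx=5,fy=5,interpolation=cv2.INTER_CUBIC))
import pickle; pickle.dump((p,s,u0,v0),open("w4.pkl","wb"))
go(.6545,-.026,.028,97.4)
```

```text
[ 0.65439467 -0.02491815  0.15910605] -82.37674835947689 [317.88876476 207.40299739]
237 147
go [ -1.4   1.6 131.9] mm turn 0.2 q6 1.36 t 21.95
```

View pics/w4.png

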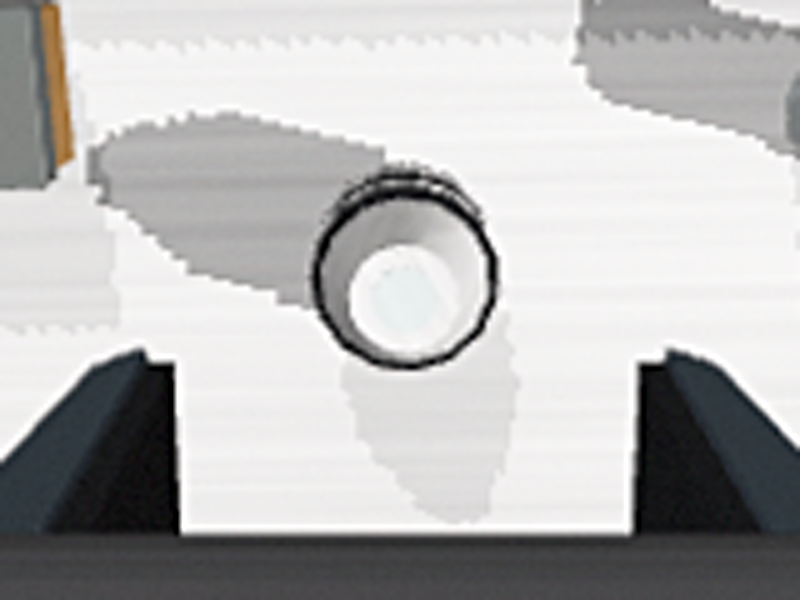

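Call:
servo_tool([
  [-0.001,0.0015,0.02,0],
  [-0.001,0.0015,0.06,0],
  [-0.001,0.0015,0.1,0],
  [-0.001,0.0015,0.12,0],
  [-0.001,0.0015,0.13,0],
  [-0.001,0.0015,0.131,0],
  [-0.001,0.0015,0.131,0],
])

```text
time_s: 22.82
eef_pos: [0.6557, -0.0259, 0.03]
tool_rot: [-3.131, -0.209, -0.015]
ft_force: [0.0, -0.0, 0.3]
opening: 0.0544
```

Call:
servo_tool([
  [0,0,0,0],
  [0,0,0,0],
  [0,0,0,0],
  [0,0,0,0],
], fingers=0)

```text
time_s: 23.32
eef_pos: [0.6561, -0.0258, 0.0306]
tool_rot: [-3.131, -0.209, -0.016]
ft_force: [-1.5, 1.4, 7.6]
opening: 0.0357
```

Run:
```python
from h import *
s=robot.sense();print(s['eef_pos'],yaw(s),s["opening"],s["tool_rot"])
go(.511,-.301,.09);go(.511,-.301,s['eef_pos'][2]+.017)
```

```text
[ 0.65607184 -0.02584561  0.03062288] -82.35419078260976 0.03566032220206515 [-3.13086073 -0.20918424 -0.01571967]
go [-179.8  253.2  -62. ] mm turn 0 q6 1.35 t 23.32
go [-180.2  253.4  -19.6] mm turn 0 q6 1.35 t 23.32
```

Call:
servo_tool([
  [0,0,-0.02,0],
  [0,0,-0.05,0],
  [-0.01,0.015,-0.075,0],
  [-0.03,0.045,-0.08,0],
  [-0.06,0.085,-0.08,0],
  [-0.09,0.127,-0.08,0],
  [-0.12,0.169,-0.08,0],
  [-0.15,0.211,-0.08,0],
  [-0.17,0.24,-0.08,0],
  [-0.18,0.253,-0.08,0],
  [-0.18,0.253,-0.08,0],
  [-0.18,0.253,-0.08,0],
])

```text
time_s: 24.82
eef_pos: [0.511, -0.3001, 0.1083]
tool_rot: [-3.131, -0.21, -0.016]
ft_force: [0.4, 1.0, -1.0]
opening: 0.0357
```

Run:
```python
from h import *
s=robot.sense();p=cams.camera_params("wrist"); im=cams.snapshot("wrist")
a=np.linspace(0,2*np.pi,73); c=np.c_[.511+.0475*np.cos(a),-.301+.0475*np.sin(a),0*a+.023]
cv2.polylines(im,[np.int32(w2pix(p,c)*16)],True,(0,0,255),1,shift=4)
print(s['eef_pos'],yaw(s),s["opening"])
cv2.imwrite("pics/w5.png",cv2.resize(im[60:300,200:440],None,fx=2.5,fy=2.5,interpolation=cv2.INTER_CUBIC))
import pickle; pickle.dump((p,s),open("w5.pkl","wb"))
```

```text
[ 0.51102785 -0.30012773  0.10830387] -82.32098771178663 0.03570801430252544
```

View pics/w5.png

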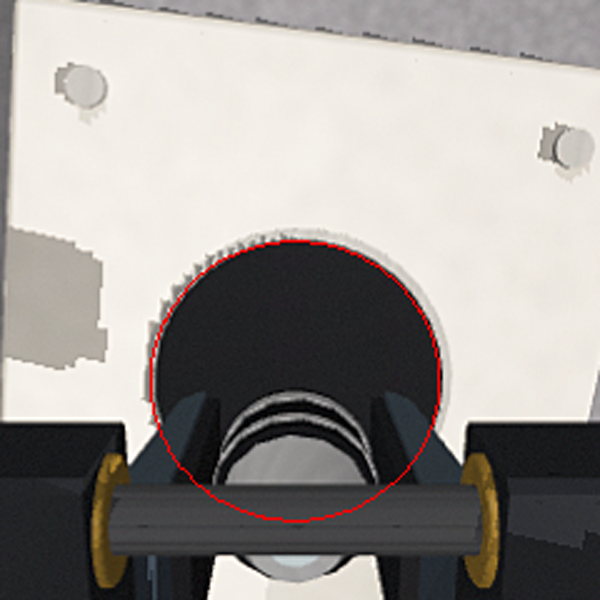

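Call:
servo_tool([
  [0.001,0.002,0.02,0],
  [0.001,0.002,0.04,0],
  [0.001,0.002,0.052,0],
  [0.001,0.002,0.058,0],
  [0.001,0.002,0.06,0],
  [0.001,0.002,0.061,0],
  [0.001,0.002,0.061,0],
])

```text
time_s: 25.75
eef_pos: [0.5132, -0.3018, 0.0477]
tool_rot: [-3.131, -0.211, -0.017]
ft_force: [-0.3, 0.6, -2.7]
opening: 0.0358
```

Call:
servo_tool([
  [0,0,0.001,0],
  [0,0,0.001,0],
])

```text
time_s: 26.0
eef_pos: [0.5133, -0.3019, 0.0476]
tool_rot: [-3.131, -0.211, -0.017]
ft_force: [-5.1, 3.1, 12.6]
opening: 0.0354
```

Call:
servo_tool([
  [0,0,0,0],
  [0,0,0,0],
  [0,0,0,0],
  [0,0,0,0],
  [0,0,-0.02,0],
  [0,0,-0.05,0],
  [0,0,-0.09,0],
  [0,0,-0.13,0],
  [0,0,-0.14,0],
  [0,0,-0.14,0],
], fingers=0.6)

```text
time_s: 27.25
eef_pos: [0.512, -0.3025, 0.1886]
tool_rot: [-3.132, -0.211, -0.019]
ft_force: [-0.6, 0.3, -1.0]
opening: 0.055
```

Run:
```python
from h import *
s=robot.sense();p=cams.camera_params("wrist"); im=cams.snapshot("wrist")
a=np.linspace(0,2*np.pi,73); c=np.c_[.511+.0475*np.cos(a),-.301+.0475*np.sin(a),0*a+.023]
cv2.polylines(im,[np.int32(w2pix(p,c)*16)],True,(0,0,255),1,shift=4)
print(s['eef_pos'],yaw(s),s["opening"],w2pix(p,[(.511,-.301,.067)]))
cv2.imwrite("pics/w6.png",cv2.resize(im[100:300,200:440],None,fx=3,fy=3,interpolation=cv2.INTER_CUBIC))
go(.58,.251,.2,97.4)
```

```text
[ 0.5120069  -0.30254173  0.18860066] -82.3041671702218 0.05498157400460041 [[314.80428619 205.06392909]]
go [ 142.  -539.1   -9.6] mm turn 0.3 q6 0.85 t 27.3
```

View pics/w6.png

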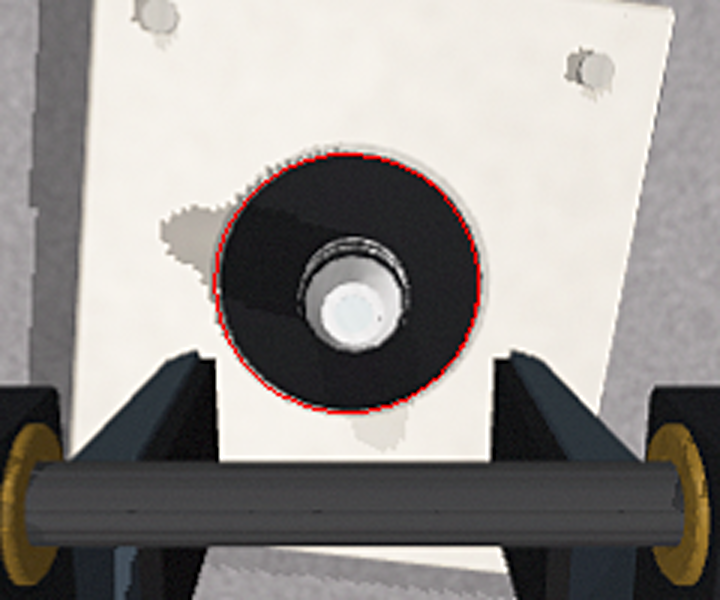

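Call:
servo_tool([
  [0.007,-0.025,-0.005,0.3],
  [0.02,-0.075,-0.01,0.3],
  [0.034,-0.13,-0.01,0.3],
  [0.049,-0.185,-0.01,0.3],
  [0.063,-0.24,-0.01,0.3],
  [0.078,-0.295,-0.01,0.3],
  [0.092,-0.35,-0.01,0.3],
  [0.107,-0.405,-0.01,0.3],
  [0.121,-0.46,-0.01,0.3],
  [0.134,-0.508,-0.01,0.3],
  [0.14,-0.533,0,0.3],
  [0.142,-0.539,0.01,0.3],
], fingers=0.68)

```text
time_s: 28.8
eef_pos: [0.5794, 0.252, 0.1785]
tool_rot: [-3.132, -0.205, -0.014]
ft_force: [0.1, -0.3, -0.1]
opening: 0.0621
```

Run:
```python
from h import *
s=robot.sense();print(s['eef_pos'],yaw(s),s["opening"],s["tool_rot"])
p=cams.camera_params("wrist"); im=cams.snapshot("wrist"); cv2.imwrite("pics/w7.png",im)
for n,q in dict(b=(.5007,.3355,.119),j=(.581,.2512,.109),c=(.4263,.2508,.117)).items(): print(n,w2pix(p,[q]))
go(.581,.2512,.069,97.5)
```

```text
[0.57942543 0.25199718 0.17853238] -82.50504301655045 0.0621364370364076 [-3.13213628 -0.20513757 -0.0138323 ]
b [[199.2407567  304.34679084]]
j [[317.5734542  217.88579414]]
c [[294.89040062 390.08738416]]
go [  1.1   0.6 108.4] mm turn -0.0 q6 1.81 t 28.85
```

View pics/w7.png

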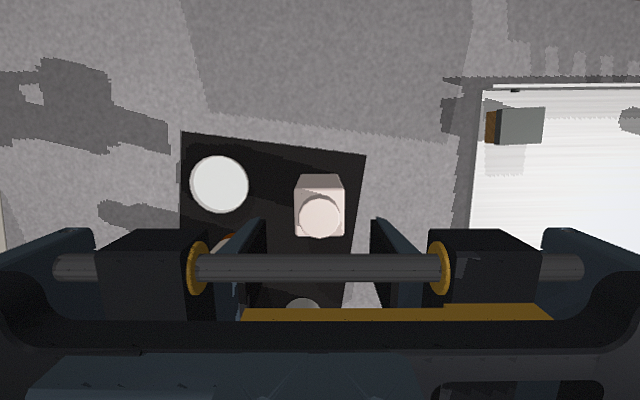

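Call:
servo_tool([
  [0.001,0.0005,0.02,0],
  [0.001,0.0005,0.05,0],
  [0.001,0.0005,0.08,0],
  [0.001,0.0005,0.1,0],
  [0.001,0.0005,0.107,0],
  [0.001,0.0005,0.109,0],
  [0.001,0.0005,0.109,0],
])

```text
time_s: 29.72
eef_pos: [0.5813, 0.2514, 0.0691]
tool_rot: [-3.132, -0.204, -0.013]
ft_force: [-0.3, 0.3, 0.2]
opening: 0.0619
```

Call:
servo_tool([
  [0,0,0,0],
  [0,0,0,0],
  [0,0,0,0],
  [0,0,0,0],
], fingers=0)

```text
time_s: 30.22
eef_pos: [0.5816, 0.2515, 0.0696]
tool_rot: [-3.132, -0.204, -0.014]
ft_force: [-1.9, -1.5, 7.2]
opening: 0.042
```

Run:
```python
from h import *
s=robot.sense();print(s['eef_pos'],yaw(s),s["opening"],s["tool_rot"])
x=s['eef_pos']-np.array([.5809,.2512,.0689])+np.array([.6201,-.1132,.0704]); print(x)
go(*x,-82.45)
```

```text
[0.58159722 0.25153784 0.06957399] -82.54115301390742 0.04199599568766832 [-3.13214733 -0.20414637 -0.01423906]
[ 0.62079722 -0.11286216  0.07107399]
go [ -8.4 366.4  -2.4] mm turn -0.1 q6 1.81 t 30.23
```

Call:
servo_tool([
  [0,0,-0.02,0],
  [0,0,-0.05,0],
  [0,0.012,-0.075,0],
  [-0.001,0.05,-0.08,0],
  [-0.002,0.1,-0.08,0],
  [-0.003,0.15,-0.08,0],
  [-0.004,0.2,-0.08,0],
  [-0.005,0.25,-0.08,0],
  [-0.006,0.3,-0.08,0],
  [-0.007,0.337,-0.08,0],
  [-0.0085,0.361,-0.08,0],
  [-0.0085,0.3665,-0.08,0],
])

```text
time_s: 31.72
eef_pos: [0.6202, -0.1145, 0.1497]
tool_rot: [-3.133, -0.202, -0.015]
ft_force: [-0.5, 0.2, -2.0]
opening: 0.0422
```

Run:
```python
from h import *
s=robot.sense();print(s['eef_pos'],yaw(s),s["opening"],s["tool_rot"])
go(.6208,-.1129,.0715,-82.45)
```

```text
[ 0.62019194 -0.1144637   0.14971979] -82.62645010440086 0.04221904088170374 [-3.13256607 -0.20183331 -0.01548017]
go [ 0.  -1.3 78.2] mm turn -0.2 q6 1.22 t 31.73
```

Call:
servo_tool([
  [0,-0.001,0.02,0],
  [0,-0.001,0.05,0],
  [0,-0.001,0.068,0],
  [0,-0.001,0.076,0],
  [0,-0.001,0.078,0],
  [0,-0.001,0.079,0],
  [0,-0.001,0.079,0],
])

```text
time_s: 32.6
eef_pos: [0.6214, -0.1133, 0.0716]
tool_rot: [-3.133, -0.202, -0.018]
ft_force: [-1.3, 2.0, 3.7]
opening: 0.0418
```

Call:
servo_tool([
  [0,0,0,0],
  [0,0,0,0],
  [0,0,0,0],
  [0,0,-0.02,0],
  [0,0,-0.06,0],
  [0,0,-0.11,0],
  [0,0,-0.125,0],
  [0,0,-0.125,0],
], fingers=0.68)

```text
time_s: 33.6
eef_pos: [0.6205, -0.1137, 0.1981]
tool_rot: [-3.133, -0.202, -0.021]
ft_force: [-0.7, -0.0, 0.0]
opening: 0.062
```

Run:
```python
from h import *
s=robot.sense();print(s['eef_pos'],yaw(s),s["opening"],s["tool_rot"])
go(.4263,.2508,.17,-82.5)
```

```text
[ 0.62045    -0.11372162  0.19806201] -82.63126291677756 0.06197990683762326 [-3.13345664 -0.20176557 -0.0210287 ]
go [-146.2 -386.4   26.4] mm turn -0.1 q6 1.22 t 33.6
```

Call:
servo_tool([
  [-0.01,-0.02,0,0],
  [-0.028,-0.07,0,0],
  [-0.048,-0.125,0,0],
  [-0.069,-0.18,0,0],
  [-0.089,-0.235,0,0],
  [-0.109,-0.29,0,0],
  [-0.126,-0.337,0.005,0],
  [-0.139,-0.366,0.015,0],
  [-0.145,-0.382,0.025,0],
  [-0.146,-0.3865,0.026,0],
  [-0.146,-0.3865,0.026,0],
])

```text
time_s: 34.98
eef_pos: [0.4266, 0.2506, 0.1702]
tool_rot: [-3.134, -0.202, -0.02]
ft_force: [0.5, -0.9, -0.3]
opening: 0.062
```

Run:
```python
from h import *
s=robot.sense();print(s['eef_pos'],yaw(s),s["opening"],s["tool_rot"])
p=cams.camera_params("wrist"); im=cams.snapshot("wrist"); print(w2pix(p,[(.4263,.2508,.117)]))
r=models.masks_of("canister_mid","wrist"); print([(x["point"],round(x["confidence"],2)) for x in r[:2]])
go(.4263,.2508,.0753,-82.5)
cv2.imwrite("pics/w8.png",im)
```

```text
[0.42659525 0.25056662 0.17017391] -82.64031455337472 0.06202901005992806 [-3.1337631  -0.20153963 -0.02035749]
[[315.64873577 226.83511188]]
[([211.0, 316.1], 0.88), ([30.4, 225.7], 0.56)]
go [-1.9 -0.5 95.2] mm turn -0.2 q6 1.93 t 35.08
```

View pics/w8.png

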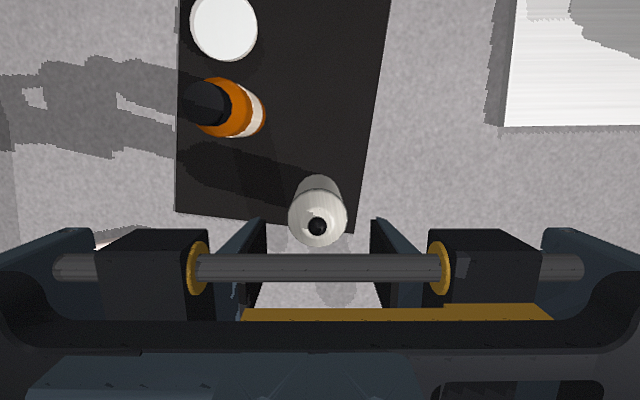

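Call:
servo_tool([
  [-0.002,0,0.02,0],
  [-0.002,0,0.05,0],
  [-0.002,0,0.075,0],
  [-0.002,0,0.09,0],
  [-0.002,0,0.095,0],
  [-0.002,0,0.095,0],
])

```text
time_s: 35.83
eef_pos: [0.4266, 0.2503, 0.0758]
tool_rot: [-3.133, -0.2, -0.022]
ft_force: [-0.2, 0.7, 0.1]
opening: 0.0618
```

Call:
servo_tool([
  [0,0,0,0],
  [0,0,0,0],
  [0,0,0,0],
  [0,0,0,0],
], fingers=0)

```text
time_s: 36.33
eef_pos: [0.4271, 0.2506, 0.0764]
tool_rot: [-3.133, -0.2, -0.023]
ft_force: [-0.4, 0.8, 6.6]
opening: 0.0467
```

Run:
```python
from h import *
s=robot.sense();print(s['eef_pos'],yaw(s),s["opening"],s["tool_rot"])
x=s['eef_pos']-np.array([.4263,.2508,.0753])+np.array([.5832,-.0413,.0773]); print(x)
go(*x,-82.5)
```

```text
[0.42710287 0.25060383 0.07641091] -82.69225816668201 0.046682845426078104 [-3.13299001 -0.20005464 -0.02346258]
[ 0.58400287 -0.04149617  0.07841091]
go [118.5 309.7  -0.6] mm turn -0.2 q6 1.93 t 36.33
```

Call:
servo_tool([
  [0,0,-0.02,0],
  [0,0,-0.05,0],
  [0.004,0.01,-0.075,0],
  [0.016,0.04,-0.08,0],
  [0.032,0.083,-0.08,0],
  [0.049,0.128,-0.08,0],
  [0.066,0.172,-0.08,0],
  [0.083,0.216,-0.08,0],
  [0.099,0.258,-0.08,0],
  [0.111,0.289,-0.08,0],
  [0.117,0.306,-0.08,0],
  [0.1185,0.3095,-0.08,0],
])

```text
time_s: 37.83
eef_pos: [0.5827, -0.0419, 0.1576]
tool_rot: [-3.133, -0.199, -0.023]
ft_force: [-0.9, 0.2, -2.8]
opening: 0.0467
```

Run:
```python
from h import *
s=robot.sense();print(s['eef_pos'],yaw(s),s["opening"],s["tool_rot"])
go(.5840,-.0415,.0782)
```

```text
[ 0.58269301 -0.04192695  0.15759889] -82.74074187253972 0.046666136525861115 [-3.13288198 -0.19871458 -0.02272773]
go [ 0.2 -0.1 79.4] mm turn 0 q6 1.33 t 37.83
```

Call:
servo_tool([
  [0,0,0.02,0],
  [0,0,0.05,0],
  [0,0,0.068,0],
  [0,0,0.077,0],
  [0,0,0.079,0],
  [0,0,0.08,0],
  [0,0,0.08,0],
])

```text
time_s: 38.7
eef_pos: [0.5843, -0.0415, 0.0784]
tool_rot: [-3.133, -0.199, -0.024]
ft_force: [-1.4, 3.1, 4.3]
opening: 0.0466
```

Call:
servo_tool([
  [0,0,0,0],
  [0,0,0,0],
  [0,0,0,0],
  [0,0,-0.02,0],
  [0,0,-0.06,0],
  [0,0,-0.11,0],
  [0,0,-0.12,0],
  [0,0,-0.12,0],
], fingers=0.68)

```text
time_s: 39.7
eef_pos: [0.5828, -0.0419, 0.1996]
tool_rot: [-3.133, -0.199, -0.027]
ft_force: [-0.7, -0.3, 0.2]
opening: 0.0617
```

Run:
```python
from h import *
s=robot.sense();print(s['eef_pos'],yaw(s),s["opening"],s["tool_rot"])
go(.5007,.3355,.17,-82.7)
```

```text
[ 0.58277553 -0.04194791  0.19963014] -82.73831023514235 0.061691762855505386 [-3.13325022 -0.19880971 -0.0274736 ]
go [ -34.2 -384.8   29.3] mm turn -0.0 q6 1.33 t 39.7
```

Call:
servo_tool([
  [-0.002,-0.02,0,0],
  [-0.006,-0.07,0,0],
  [-0.012,-0.125,0,0],
  [-0.017,-0.18,0,0],
  [-0.021,-0.235,0,0],
  [-0.025,-0.29,0,0],
  [-0.03,-0.335,0.01,0],
  [-0.033,-0.365,0.02,0],
  [-0.034,-0.381,0.028,0],
  [-0.034,-0.385,0.029,0],
  [-0.034,-0.385,0.029,0],
])

```text
time_s: 41.08
eef_pos: [0.5009, 0.3353, 0.1702]
tool_rot: [-3.134, -0.198, -0.027]
ft_force: [-0.1, 1.2, 0.2]
opening: 0.0616
```

Run:
```python
from h import *
s=robot.sense();print(s['eef_pos'],yaw(s),s["opening"],s["tool_rot"])
p=cams.camera_params("wrist"); im=cams.snapshot("wrist"); print(w2pix(p,[(.5007,.3355,.119),(.5007,.3355,.004)]))
r=models.masks_of("bottle_mid","wrist"); print([(x["point"],round(x["confidence"],2)) for x in r[:2]])
go(.5007,.3355,.0683,-82.7)
```

```text
[0.50094274 0.33528464 0.17021528] -82.75992975593772 0.061616579949142054 [-3.13353859 -0.19823764 -0.02686065]
[[315.67966776 227.87542667]
 [316.37463178 195.62022969]]
[([210.2, 317.1], 0.55)]
go [ -2.3  -0.4 102.3] mm turn -0.1 q6 2.0 t 41.17
```

Call:
servo_tool([
  [-0.002,0,0.02,0],
  [-0.002,0,0.05,0],
  [-0.002,0,0.08,0],
  [-0.002,0,0.096,0],
  [-0.002,0,0.102,0],
  [-0.002,0,0.102,0],
])

```text
time_s: 41.92
eef_pos: [0.5012, 0.3351, 0.0687]
tool_rot: [-3.133, -0.197, -0.028]
ft_force: [-0.0, 0.2, 0.1]
opening: 0.062
```

Call:
servo_tool([
  [0,0,0,0],
  [0,0,0,0],
  [0,0,0,0],
  [0,0,0,0],
], fingers=0)

```text
time_s: 42.42
eef_pos: [0.5017, 0.3354, 0.0693]
tool_rot: [-3.133, -0.197, -0.029]
ft_force: [-0.9, -0.5, 6.2]
opening: 0.0437
```

Run:
```python
from h import *
s=robot.sense();print(s['eef_pos'],yaw(s),s["opening"],s["tool_rot"])
x=s['eef_pos']-np.array([.5007,.3355,.0683])+np.array([.6028,.0456,.0690]); x[2]=s['eef_pos'][2]+.002; print(x)
go(*x,-82.7)
```

```text
[0.50165119 0.33536977 0.06933208] -82.79683776817113 0.04370027467366802 [-3.13274564 -0.19716274 -0.02945097]
[0.60375119 0.04546977 0.07133208]
go [ 65.  300.4  -1.2] mm turn -0.1 q6 2.01 t 42.42
```

Call:
servo_tool([
  [0,0,-0.02,0],
  [0,0,-0.05,0],
  [0,0.01,-0.08,0],
  [0.007,0.04,-0.085,0],
  [0.017,0.08,-0.085,0],
  [0.027,0.125,-0.085,0],
  [0.037,0.17,-0.085,0],
  [0.047,0.215,-0.085,0],
  [0.055,0.255,-0.085,0],
  [0.062,0.285,-0.085,0],
  [0.065,0.299,-0.085,0],
  [0.065,0.3005,-0.085,0],
])

```text
time_s: 43.92
eef_pos: [0.6023, 0.0448, 0.1557]
tool_rot: [-3.133, -0.196, -0.03]
ft_force: [-0.5, -0.3, -1.7]
opening: 0.0437
```

Run:
```python
from h import *
s=robot.sense();print(s['eef_pos'],yaw(s),s["opening"],s["tool_rot"])
go(.6037,.0455,.0713)
```

```text
[0.6022926  0.04483509 0.1556645 ] -82.84872492950532 0.04369518432822751 [-3.132735   -0.19573638 -0.02994762]
go [-0.1 -0.4 84.4] mm turn 0 q6 1.48 t 43.92
```

Call:
servo_tool([
  [0,0,0.02,0],
  [0,0,0.05,0],
  [0,0,0.072,0],
  [0,0,0.081,0],
  [0,0,0.0835,0],
  [0,0,0.0845,0],
  [0,0,0.0845,0],
])

```text
time_s: 44.8
eef_pos: [0.6043, 0.0452, 0.0718]
tool_rot: [-3.133, -0.196, -0.032]
ft_force: [-0.4, -0.3, -1.0]
opening: 0.0441
```

Call:
servo_tool([
  [0,0,0,0],
  [0,0,0,0],
  [0,0,0,0],
  [0,0,-0.02,0],
  [0,0,-0.06,0],
  [-0.005,0.01,-0.11,0],
  [-0.02,0.04,-0.16,0],
  [-0.03,0.07,-0.21,0],
  [-0.03,0.08,-0.25,0],
  [-0.03,0.08,-0.25,0],
  [-0.03,0.08,-0.25,0],
], fingers=0.68)

```text
time_s: 46.18
eef_pos: [0.5791, -0.0388, 0.3213]
tool_rot: [-3.133, -0.196, -0.032]
ft_force: [-0.7, -0.5, -0.9]
opening: 0.0619
```

Run:
```python
from h import *
s=robot.sense();p=cams.camera_params("wrist"); im=cams.snapshot("wrist")
print(s['eef_pos'],yaw(s),s["opening"])
for n,q in dict(b=(.6038,.0458,.121),j=(.6202,-.1135,.111),c=(.5836,-.0418,.119),v=(.6955,-.109,.04),dish=(.575,.356,.019),stl=(.511,-.301,.067)).items(): print(n,np.round(w2pix(p,[q])[0],1))
cv2.imwrite("pics/w9.png",im); cv2.imwrite("pics/w9c.png",cv2.resize(im[50:220,180:440],None,fx=3,fy=3,interpolation=cv2.INTER_CUBIC))
cv2.imwrite("pics/top1.png",cams.snapshot("top"))
```

```text
[ 0.57911465 -0.03875139  0.32130532] -82.84801127809457 0.06193349101984988
b [247.8 160.9]
j [382.5 163.1]
c [319.8 186.7]
v [377.8 103.8]
dish [ 58.  149.2]
stl [490.2 251.6]
```

View pics/w9c.png

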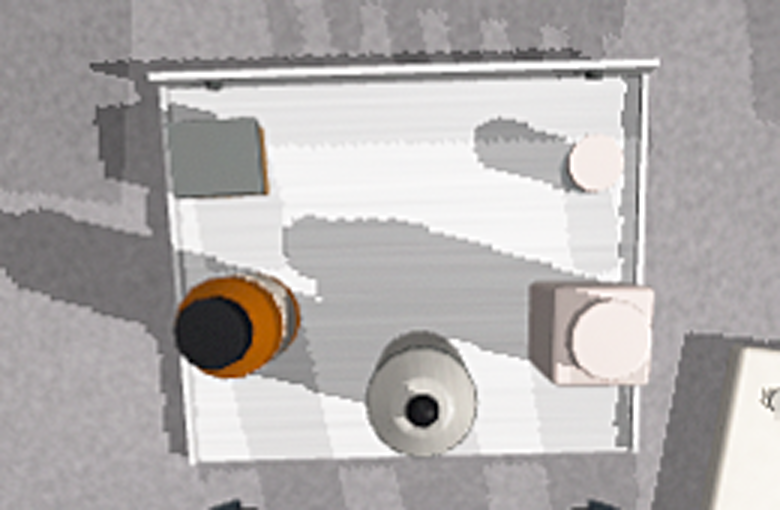

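Run:
```python
from h import *
def cen(f):
    g=cv2.cvtColor(cv2.imread(f),cv2.COLOR_BGR2GRAY)[190:232,200:235]; m=cv2.moments((g>130).astype(np.uint8),True); return m["m10"]/m["m00"],m["m01"]/m["m00"]
print(cen("pics/top0.png"),cen("pics/top1.png"))
print(robot.finish_job())
```

```text
(12.645, 19.4975) (13.324742268041238, 20.072164948453608)
the job is handed in; nothing more can be done
None
```

The job is handed in. The bottle, canister and jar went to the mat, the lens went to the stage plate, and the jar, canister and bottle then went back to their original spots. It took about 46 s of the 128 s allowed. No verdict is reported, so what follows is from my own checks.

- **Jar and canister:** in the last wrist picture both stood upright within about 1 mm of where they started.
- **Bottle:** upright, but about 3–4 mm sideways from its start, within the 15 mm allowed.
- **Lens:** seen after release standing about 2 mm from the centre of the stage plate. I did not look at it again after that.
- **Vial and slide box:** the vial measured unmoved. The slide box looked in place, but I did not measure it.
- **Petri dish:** the top camera put it 0.7 pixel across and 0.6 down from its start, roughly 2–3 mm. That is within that view's resolution and under the 20 mm limit, but I can't rule out a tiny shift.
- **Robot:** it ended open and clear of everything, at z about 0.32 m. By then the tool had drifted to a small tilt, about 0.03 in its rotation vector, and the objects still stood upright.

I viewed 11 of the 14 budgeted pictures.

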